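# Fit the guide rod of the microscope camera bracket

### The job

Press the push-in bushing in the camera bracket's upper arm down until it is fully home. Then take the longest of the three guide rods from the rack by its knob and thread it down through the upper bushing and on through the lower one, until its tip shows below the lower arm. Finish while still holding the rod there, upright and still, its knob held clear above the upper bushing, ready for a colleague to tighten the clamp screws; leave the other rods and everything else on the bench where they are.

Things in the scene. Friction and masses are not known exactly. Their poses are not given: they have to be found in the camera images.
- stand: Dark steel camera bracket, fixed. Base plate 120 x 90 x 12 mm; at its -x end a column 130 mm high; from it two arms 48 mm wide, 15 thick reach to +x (ends at x = 40 mm), undersides 55 and 115 mm up; only the push-in bushing stands above the upper arm. Origin: centre of the underside. Both bushings share the vertical axis through x = 15 mm, y = 0 of its frame.
- lower_mouth (a point): Centre of the top of the fixed white plastic bushing in the lower arm (74 mm above the bench). Straight through bore of 15 mm diameter, 19 mm long: it ends at the lower arm's underside.
- bush_top (a point): Centre of the top face of the white flanged push-in bushing in the upper arm; it moves down with it. Flange 40 mm across and 6 mm thick, with a straight through bore of 15 mm diameter, 30 mm long in all. Fully seated, the flange lies on the arm and this point is 136 mm above the bench; at joint value 0 it is 148 mm up.
- bush (a joint): How far the push-in bushing has been pressed down: m, 0 = 12 mm proud, 0.012 = fully seated against a hard stop. It starts 6 to 12 mm proud, needs about 6 N to move, stays where it is left and does not spring back.
- rack: Grey plastic rod rack, fixed to the bench, 170 (x) x 56 (y) x 50 mm high. Three holes 55 mm apart along its x axis, 14 mm in diameter and 40 mm deep (floor 10 mm above the bench). Origin: centre of its underside.
- rod: The longest guide rod, 150 mm in all, 0.12 to 0.2 kg, upright in one of the rack holes. Steel shaft, 12 mm diameter, 120 mm long, its tip tapered over the last 5 mm to 7 mm; on top a black cylindrical knob, 22 mm diameter, 30 mm high. Origin: centre of the tip end face (in the rack: 10 mm above the bench); z runs along the rod to the knob.
- rod_knob (a point): Centre of the longest rod's knob, on the axis 135 mm from the tip: where to grip.
- rod_shoulder (a point): Underside of the longest rod's knob, on the axis 120 mm from the tip.
- rod_mid: A shorter rod of the same make, 115 mm in all with the same knob, upright in another hole of the rack. Origin at the tip's end. Not wanted.
- rod_short: The shortest rod of the same make, 90 mm in all with the same knob, upright in another hole of the rack. Origin at the tip's end. Not wanted.
- slide_box: Bystander: grey flat microscope-slide box with a white lid, 90 x 50 x 34 mm. Origin: centre of its underside.
- stain_jar: Bystander: small amber glass jar with a black cap, 44 mm across, 60 mm high. Origin: centre of its underside.
- beaker: Bystander: open glass beaker, 70 mm across, 85 mm high. Origin: centre of its underside.
- reagent: Bystander: amber reagent bottle, 60 mm across, 140 mm high. Origin: centre of its underside.
- notebook: Bystander: blue notebook lying flat, 205 x 145 x 12 mm. Origin: centre of its underside.
- tip_box: Bystander: white and yellow pipette-tip box, 120 x 85 x 70 mm. Origin: centre of its underside.
- tweezers: Bystander: steel tweezers lying flat, 120 x 8 x 6 mm. Origin: centre of its underside.

How it is judged:
By the outcome, as a careful person would: the job done as asked, in the order asked, and still so for the second after the job is handed in, while the arm keeps its last pose, push and grip.
It also fails if it takes over 61 s, if anything falls off the work surface, if the arm or the gripper's body presses on something with over 40 N, if the wrist force passes 120 N, or if a joint passes its speed limit or range.

### The arm

A 7-joint arm with a two-finger parallel gripper is mounted at the origin on the work surface. World frame = base frame: x ahead of the robot, y to its left, z up, the work surface at z = 0. Lengths are in m, angles in rad, forces in N, time in s.
With the tool pointing down it reaches from about 0.425 to 0.925 m from the base axis. Payload 6.8 kg.
Tool frame: the origin (TCP) lies at the very end of the fingers, on their centre line; the grasp point (between the pads) lies 19 mm behind it; z points along the fingers, y is the line along which they close (so a half turn about z gives the same grasp; the last joint's range is limited). The gripper opens to 85 mm and grips with 20 to 120 N. Pads are 22 mm wide; open, the fingers measure 114 mm over their backs; the gripper's body (76 mm by 85 mm) begins 54 mm behind the grasp point. The pads swing forward as they close: fully open they stand 13 mm farther back than shut.
Start: joints at [-0.108, 0.477, 0.022, 1.555, -0.011, 1.109, -0.083], TCP at [0.675, 0, 0.2] pointing down, gripper open.
Joint ranges: [-2.96, 2.96], [-0.34, 2.1], [-1.41, 1.46], [0.24, 2.44], [-1.37, 4.51], [0.17, 1.92], [-2.96, 2.96]. Speed limits (rad/s): [2.39, 2.39, 3.14, 3.14, 3.14, 3.14, 3.14].

### API

Orientations are given as a unit quaternion [w, x, y, z].
In Python, from station import bot gives the robot as it stands. The module is installed in compiled form; this text tells all that it offers.
- The arm moves only by the shell command python3 -m jog 'ROWS' [OPENING] [FORCE]. ROWS is JSON, a list of rows, each a list of 4 numbers: the shift along the tool's x, y, z in cm, then the turn about the tool's z in rad. In form: [[x, y, z, spin], ...]. A call has 1 to 20 rows; each row is the pose to reach, as a shift and turn from the pose commanded when the call began, along the tool's axes at that moment; what a row does not reach only later rows make up. A row lasts 1/12 s, in which the tool goes at most 41.7 mm and 7.16 degrees, less where a joint would pass 70% of its speed; a pose out of reach is approached as far as the arm can. A call with a gripper value outside its range is refused whole. OPENING is the closure, from -1 (fully open) to 1 (shut), set as the call begins (- or left out, the last holds). The fingers move at their own pace and stop on an object; FORCE is the grip in N (left out, the last holds). Time passes only in rows, so rows that repeat a pose let the fingers close. It gives the time, the measured TCP pose, the force, the opening and the grip force at its end, in the units of the state.
- bot.get_obs(): the state, without advancing time (a new reading comes with each control period).
- bot.read_camera(name): name is "scene" or "side" or "wrist"; returns a dict with "pixels" (480x640x3 uint8, red, green, blue), "depth" (480x640 float32, m along the optical axis (not along the pixel's ray), 0 where there is no reading), "fovy" (degrees; the focal length in pixels is half the picture's height over the tangent of half this angle, whatever the lens; pixels are square), "cx", "cy" (the principal point, pixels), "distortion" ([k1, k2, p1, p2, k3] as OpenCV has them; the pictures are not rectified), "pose" (4x4, takes a point from camera to world coordinates). Camera axes: x right, y down, z forward; pixel columns grow to the right and rows downward; lengths in m; the calibration is good to about 2 mm. A picture is of the moment at which its call begins.
- bot.hand_in(): hands the job in; it is judged then, once.
The state is a dict: "t": time; "q": joint angles; "joint_vel": joint speeds; "joint_torque": joint torques, N m; "eef_pos": TCP position; "tool_rot": TCP orientation; "contact_force": force on the tool from outside, world axes, zero at the start; "torque": the same for the moment, N m; "gripper_width": opening from 0.0 (shut) to 1.0 (fully open); "grasp_force": force on a finger pad.
Only numpy, scipy, OpenCV 4.12 (cv2) and the standard library are available. Lean on these libraries where they do the work, as an engineer would, in place of code of your own. Each camera call takes 0.05 s, during which the arm holds its last target. There are 200 camera calls.

## Working session

There is one attempt and no reset: what is moved stays moved. The work goes in short steps, Python scripts to look and compute and a shell command to move; the robot and the scene stay as the last step left them, time stands still between calls to the robot, and variables do not carry over. Pictures are saved under pics/ and viewed, at most 10 in all, crops included, and the job is handed in when it is done.

```bash
mkdir -p pics; cat > h.py <<'E'
import numpy as np, cv2, pickle
from station import bot
def snap(cam,name):
    c=bot.read_camera(cam); pickle.dump(c,open(f'pics/{name}.pkl','wb'))
    cv2.imwrite(f'pics/{name}.png',c['pixels'][:,:,::-1]); return c
def load(name): return pickle.load(open(f'pics/{name}.pkl','rb'))
def K(c):
    f=240/np.tan(np.radians(c['fovy'])/2); return np.array([[f,0,c['cx']],[0,f,c['cy']],[0,0,1]])
def ray(c,u,v):
    p=cv2.undistortPoints(np.array([[[u,v]]],float),K(c),np.array(c['distortion']))[0,0]
    return np.array([p[0],p[1],1.])
def pt(c,u,v,r=2):
    d=c['depth'][int(v)-r:int(v)+r+1,int(u)-r:int(u)+r+1]; d=np.median(d[d>0])
    return (c['pose']@np.r_[ray(c,u,v)*d,1])[:3]
def atz(c,u,v,z):
    R=c['pose'][:3,:3];t=c['pose'][:3,3]; w=R@ray(c,u,v); return t+w*(z-t[2])/w[2]
def cloud(c):
    v,u=np.mgrid[0:480,0:640]
    p=cv2.undistortPoints(np.stack([u,v],-1).reshape(-1,1,2).astype(float),K(c),np.array(c['distortion']))[:,0]
    d=c['depth'].reshape(-1,1); P=np.hstack([p*d,d]); 
    return (P@c['pose'][:3,:3].T+c['pose'][:3,3]).reshape(480,640,3)
def proj(c,P):
    M=np.linalg.inv(c['pose']); r=cv2.Rodrigues(M[:3,:3])[0]
    return cv2.projectPoints(np.array(P,float).reshape(-1,1,3),r,M[:3,3],K(c),np.array(c['distortion']))[0][:,0]
E
python3 - <<'E'
from h import *
import cv2
a=snap('scene','s1');b=snap('side','d1');w=snap('wrist','w1')
for c in(a,b,w): print(c['fovy'],c['cx'],c['cy'],c['distortion'],np.round(c['pose'],3).tolist())
print(bot.get_obs())
E
```

```text
55.096225435686236 322.63539251209096 240.72600500790958 [-0.02934321  0.          0.          0.          0.        ] [[-0.784, 0.376, -0.493, 1.241], [0.62, 0.484, -0.618, 0.754], [0.006, -0.79, -0.613, 0.88], [0.0, 0.0, 0.0, 1.0]]
56.63754674393686 313.5431956792936 240.32493917432456 [-0.09928408  0.          0.          0.          0.        ] [[0.804, -0.403, 0.437, 0.21], [-0.594, -0.535, 0.6, -0.564], [-0.008, -0.742, -0.67, 0.73], [0.0, 0.0, 0.0, 1.0]]
61.207302306882504 313.90236972161887 239.5916197734034 [-0.03600094  0.          0.          0.          0.        ] [[1.0, -0.0, -0.001, 0.675], [-0.001, -0.949, -0.315, 0.082], [-0.001, 0.315, -0.949, 0.373], [0.0, 0.0, 0.0, 1.0]]
{'t': 0.15, 'q': array([-0.10811644,  0.47763209,  0.02236094,  1.55622401, -0.01146697,
        1.1093385 , -0.08307875]), 'joint_vel': array([-0.00209421, -0.00362669,  0.00169999, -0.0047046 , -0.00095458,
       -0.0005594 , -0.00014158]), 'joint_torque': array([ 1.55385478e-03, -5.96924365e+01,  1.60940632e+00, -2.81490952e+01,
        1.26662746e-02,  6.56643446e-03,  5.58682734e-05]), 'eef_pos': array([ 6.74481762e-01, -1.93546428e-05,  1.99534874e-01]), 'tool_rot': array([-4.68996002e-04,  7.07086251e-01,  7.07126927e-01, -5.68280768e-04]), 'contact_force': array([-0.4721255 , -0.35752022,  0.37283369]), 'torque': array([0.00389897, 0.01395693, 0.05635804]), 'grasp_force': 0.0, 'gripper_width': 0.9981080019061136}
```

View pics/s1.png

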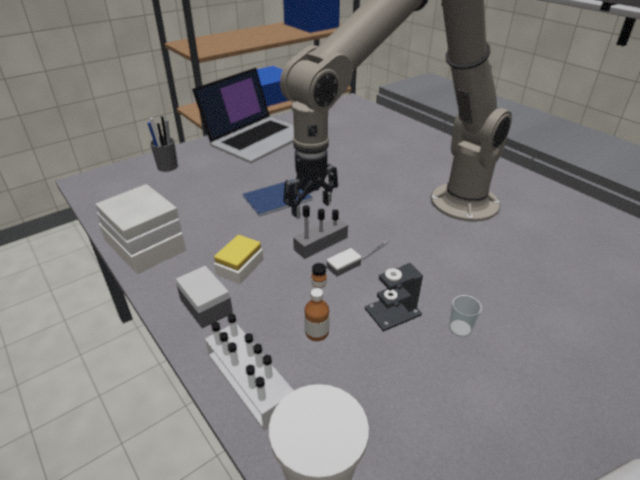

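View pics/d1.png

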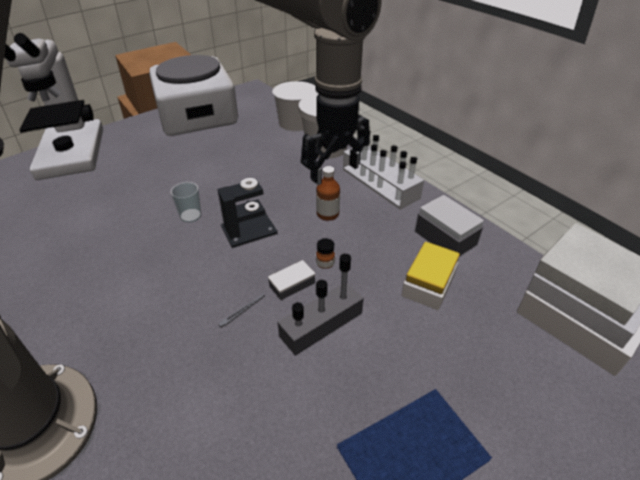

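The scene view shows the stand with its white flange at (394,274) and lower bushing at (391,296). The rods are at (307,212), (321,215) and (335,215), the longest leftmost. In the side view the flange is at (249,184) and the rod knobs at (345,262), (321,288) and (298,311), the longest at (345,262). Next I'll enlarge these areas.

```bash
python3 - <<'E'
from h import *
out=[]
for n,(x,y) in [('s1',(350,255)),('s1',(285,195)),('d1',(210,165)),('d1',(275,245))]:
    im=cv2.imread(f'pics/{n}.png')[y:y+75,x:x+100] if 0 else cv2.imread(f'pics/{n}.png')[y:y+75,x:x+100]
    out.append(cv2.resize(im,(400,300),interpolation=cv2.INTER_CUBIC))
cv2.imwrite('pics/c1.png',np.vstack([np.hstack(out[:2]),np.hstack(out[2:])]))
a=load('s1');b=load('d1')
print('flange',pt(a,394,274),pt(b,249,184))
print('low',pt(a,391,296),pt(b,252,206))
print('knob',pt(a,307,210),pt(b,345,262)); print('mid',pt(a,321,215),pt(b,321,288)); print('short',pt(a,335,215),pt(b,298,311))
print('reag',pt(a,317,295),pt(b,328,172),'jar',pt(a,319,270),pt(b,325,245),'beaker',pt(a,462,325),pt(b,188,213))
E
```

```text
flange [0.58864422 0.21282508 0.13679834] [0.59395089 0.21627597 0.13577747]
low [0.59783846 0.220411   0.07402715] [0.59612775 0.219311   0.06818768]
knob [ 0.60365813 -0.11771153  0.1532295 ] [ 0.59523833 -0.13198325  0.15589267]
mid [ 0.55325292 -0.11769081  0.11479342] [ 0.54002293 -0.13244319  0.12252083]
short [ 0.49800583 -0.11940645  0.09048387] [ 0.48678326 -0.13397528  0.09742369]
reag [0.78114611 0.157366   0.13971196] [0.76925199 0.14193853 0.13786915] jar [0.66926416 0.02153045 0.06037625] [0.65746745 0.00741042 0.06096602] beaker [0.5117228  0.37843933 0.04689071] [0.47177585 0.335923   0.03254885]
```

View pics/c1.png

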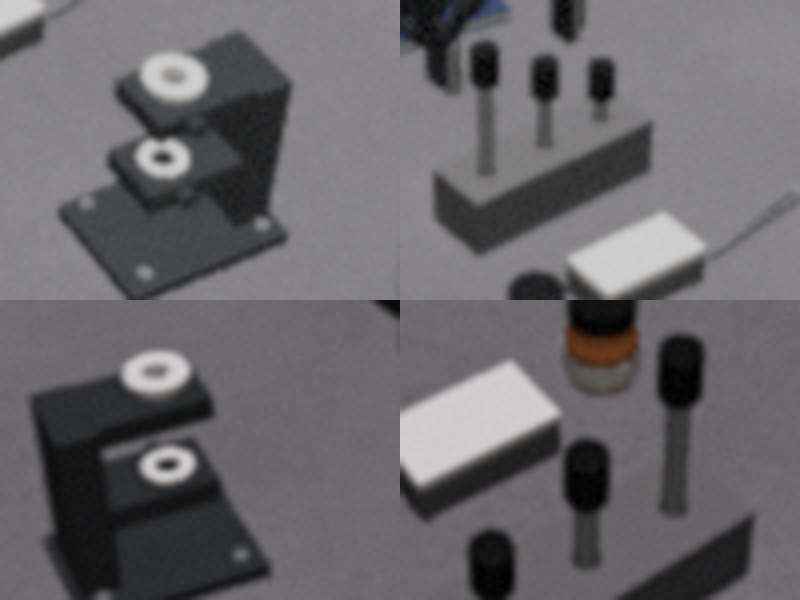

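The crop shows the flange bore at scene (393.4,273.6) and side (249,182.6), and the lower bore at scene (390.6,294) and side (251.8,206). The long knob's top is at scene (306,207) and side (345.3,256). The flange has a visible skirt below it, so it stands proud.

```bash
python3 - <<'E'
from h import *
a=load('s1');b=load('d1')
def tri(p,q):
    A=[];B=[]
    for c,(u,v) in((a,p),(b,q)):
        w=c['pose'][:3,:3]@ray(c,u,v);w/=np.linalg.norm(w);P=np.eye(3)-np.outer(w,w);A.append(P);B.append(P@c['pose'][:3,3])
    x=np.linalg.solve(sum(A),sum(B)); return x,[np.linalg.norm(A[i]@x-B[i])*1e3 for i in(0,1)]
print('bush',tri((393.4,273.6),(249,182.6)))
print('low',tri((390.6,294),(251.8,206)))
print('knobtop',tri((306,207),(345.3,256)))
for z in(.136,.142,.148): print(atz(a,393.4,273.6,z),atz(b,249,182.6,z))
print(atz(a,390.6,294,.074),atz(b,251.8,206,.074))
print(atz(a,306,207,.16),atz(b,345.3,256,.16))
# stand top face / plate from clouds
for c in(a,b):
    P=cloud(c);m=(abs(P[...,0]-.6)<.12)&(abs(P[...,1]-.22)<.12)&(P[...,2]>.12)&(P[...,2]<.16)
    Q=P[m]; print(len(Q),Q.min(0),Q.max(0)); r=cv2.minAreaRect((Q[:,:2]*1e3).astype(np.float32));print(r)
    m=(abs(P[...,0]-.55)<.13)&(abs(P[...,1]+.12)<.06)&(P[...,2]>.044)&(P[...,2]<.054);Q=P[m];print('rack',cv2.minAreaRect((Q[:,:2]*1e3).astype(np.float32)))
E
```

```text
bush (array([0.59304057, 0.21412475, 0.14136143]), [np.float64(0.279512765614902), np.float64(0.2795127656149362)])
low (array([0.59287171, 0.21402448, 0.0729834 ]), [np.float64(0.11196590866810616), np.float64(0.11196590866809002)])
knobtop (array([ 0.60282182, -0.1233741 ,  0.16005776]), [np.float64(0.002875632189602064), np.float64(0.0028756321897494552)])
[0.58805468 0.21032076 0.136     ] [0.59669907 0.220955   0.136     ]
[0.59332107 0.21469928 0.142     ] [0.59279445 0.21302372 0.142     ]
[0.59858745 0.2190778  0.148     ] [0.58888982 0.20509244 0.148     ]
[0.59358008 0.21475123 0.074     ] [0.5923511 0.2127239 0.074    ]
[ 0.60276852 -0.12344242  0.16      ] [ 0.60286398 -0.12333106  0.16      ]
697 [0.52019565 0.18602578 0.12007696] [0.6240252  0.25486307 0.14599492]
((572.6471557617188, 220.08847045898438), (59.26515579223633, 98.34581756591797), 82.34325408935547)
rack ((546.595458984375, -125.68865966796875), (175.84552001953125, 62.71092224121094), 0.7435029745101929)
700 [0.51705171 0.18576175 0.12000974] [0.61870971 0.2538908  0.14555804]
((569.0789794921875, 216.44891357421875), (57.5379524230957, 95.7633056640625), 77.2686767578125)
rack ((545.9530029296875, -125.1494369506836), (58.51801681518555, 171.38534545898438), 89.71528625488281)
```

```bash
python3 -m jog '[[3,-1.2,0,0],[6,-2.4,0,0],[9,-3.6,0,0],[12,-4.8,0,0],[15,-5.9,0,0],[18,-7,0,0],[20,-7.7,0,0],[21,-8.1,0,0],[21.4,-8.2,0,0],[21.4,-8.2,0,0],[21.4,-8.2,0,0]]' 1 40
python3 - <<'E'
from h import *
c=snap('wrist','w2'); o=bot.get_obs(); print(o['eef_pos'],o['tool_rot'],o['contact_force'])
print(proj(c,[[.593,.214,.142],[.593,.214,.074],o['eef_pos']]))
E
```

```text
t: 1.07
eef_pos: [0.5938, 0.2119, 0.2002]
tool_rot: [0.001, 0.708, 0.706, -0.0]
contact_force: [0.3, 0.4, 0.2]
gripper_width: 0.002
grasp_force: 0.0
[0.59395089 0.21154388 0.20020348] [ 5.40882372e-04  7.08163281e-01  7.06048418e-01 -3.26805804e-04] [-0.45219214 -0.01404696  0.4399506 ]
[[311.25457449 244.96720321]
 [311.75104397 215.63316451]
 [312.61590639 290.66421203]]
```

View pics/w2.png

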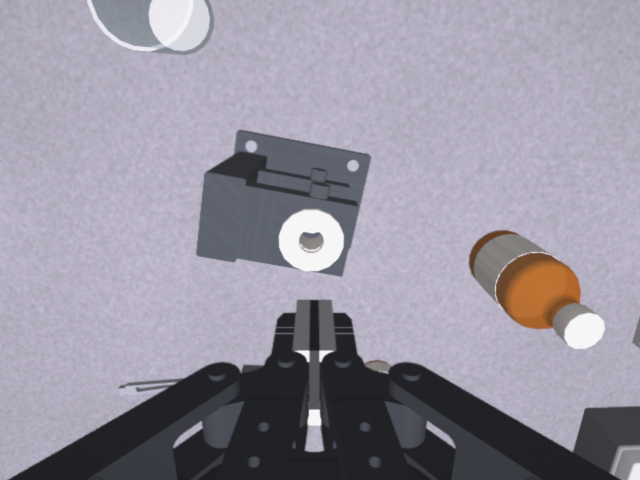

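The wrist view shows the flange centred at (311,240) and the shut fingertips ending at about (315,300). I'll check the flange height from depth before pressing.

```bash
python3 - <<'E'
from h import *
c=load('w2');P=cloud(c)
im=c['pixels'].astype(int)
m=(im.min(2)>200)&(P[...,2]>.1)&(P[...,2]<.17);m[:200]=0;m[290:]=0;m[:,:270]=0;m[:,350:]=0
Q=P[m];print(len(Q),Q.mean(0),np.median(Q,0),cv2.minEnclosingCircle((Q[:,:2]*1e3).astype(np.float32)))
v,u=np.nonzero(m); print(u.min(),u.max(),v.min(),v.max(), [atz(c,(u.min()+u.max())/2,(v.min()+v.max())/2,z) for z in(.136,.142)])
print('arm top',pt(c,240,220),'tip',[pt(c,303,v,1) for v in(303,310,330)])
E
python3 -m jog '[[0.2,0,2,0],[0.2,0,3.5,0],[0.2,0,4.5,0],[0.2,0,5.0,0],[0.2,0,5.0,0],[0.2,0,5.2,0],[0.2,0,5.4,0],[0.2,0,5.4,0],[0.2,0,5.4,0]]'
```

```text
2662 [0.59276044 0.2167877  0.14137256] [0.5928095  0.21700613 0.1415369 ] ((592.9656372070312, 213.97251892089844), 21.90233612060547)
279 343 210 270 [array([0.59281513, 0.21515411, 0.136     ]), array([0.59286208, 0.2171621 , 0.142     ])]
arm top [0.54853736 0.22629845 0.12960209] tip [array([0.59051539, 0.22456032, 0.23784981]), array([0.59064991, 0.22456901, 0.24328359]), array([0.59098075, 0.22445304, 0.25672872])]
t: 1.87
eef_pos: [0.5933, 0.2161, 0.1468]
tool_rot: [0.0, 0.707, 0.707, 0.0]
contact_force: [-0.5, 0.1, -0.1]
gripper_width: 0.002
grasp_force: 0.0
```

```bash
python3 -m jog '[[0,0,0.3,0],[0,0,0.5,0],[0,0,0.7,0],[0,0,0.8,0],[0,0,0.8,0]]'; python3 -m jog '[[0,0,0.1,0],[0,0,0.2,0],[0,0,0.3,0],[0,0,0.3,0],[0,0,0.3,0]]'
```

```text
t: 2.28
eef_pos: [0.5928, 0.2159, 0.1379]
tool_rot: [-0.0, 0.707, 0.707, -0.0]
contact_force: [-0.4, -0.6, 0.2]
gripper_width: 0.001
grasp_force: 0.0
t: 2.7
eef_pos: [0.593, 0.216, 0.1353]
tool_rot: [-0.0, 0.707, 0.707, -0.0]
contact_force: [0.6, -0.1, 0.0]
gripper_width: 0.001
grasp_force: 0.0
```

```bash
python3 - <<'E'
from h import *
out=[]
for n,(x,y) in [('scene',(350,230)),('side',(200,120))]:
    c=snap(n,n+'2'); out.append(cv2.resize(c['pixels'][y:y+120,x-10:x+90,::-1],(400,480),interpolation=cv2.INTER_CUBIC))
cv2.imwrite('pics/c2.png',np.hstack(out))
E
```

```text
(no output)
```

View pics/c2.png

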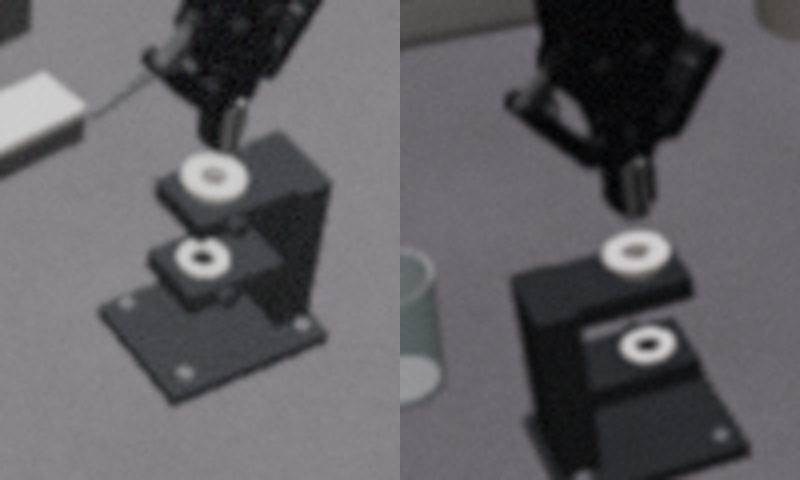

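The fingertips still hang clear above the flange: scene tip (395.5,267.5), side tip (248,173.7). I'll triangulate the gap.

```bash
cat >> h.py <<'E'
def tri(a,p,b,q):
    A=[];B=[]
    for c,(u,v) in((a,p),(b,q)):
        w=c['pose'][:3,:3]@ray(c,u,v);w/=np.linalg.norm(w);P=np.eye(3)-np.outer(w,w);A.append(P);B.append(P@c['pose'][:3,3])
    x=np.linalg.solve(sum(A),sum(B)); return np.round(x,4),round(np.linalg.norm(A[0]@x-B[0])*1e3,2)
E
python3 - <<'E'
from h import *
a=load('scene2');b=load('side2');o=bot.get_obs()
print(tri(a,(395.5,267.5),b,(248,173.7)),o['eef_pos'],o['q'])
print(proj(a,[o['eef_pos']]),proj(b,[o['eef_pos']]))
for c,u,v in((a,396,264),(b,248,168)):print(pt(c,u,v,1))
E
```

```text
(array([0.5942, 0.2179, 0.1638]), np.float64(1.16)) [0.59304003 0.21602747 0.13533694] [-0.41390121  0.47045229 -0.04602105  1.72472261  0.02566943  0.94692763
 -0.46994072]
[[393.59833561 275.90508857]] [[248.73488076 184.34112431]]
[0.59974378 0.22392828 0.18204126]
[0.59135404 0.20608848 0.18603826]
```

```bash
python3 -m jog '[[0,0,0.4,0],[0,0,0.8,0],[0,0,1.2,0],[0,0,1.4,0],[0,0,1.4,0]]'; python3 -m jog '[[0,0,0.1,0],[0,0,0.2,0],[0,0,0.3,0],[0,0,0.4,0],[0,0,0.4,0]]'; python3 -m jog '[[0,0,0.1,0],[0,0,0.2,0],[0,0,0.3,0],[0,0,0.3,0]]'
```

```text
t: 3.22
eef_pos: [0.5925, 0.2158, 0.1204]
tool_rot: [-0.0, 0.707, 0.707, -0.001]
contact_force: [0.0, 0.1, -0.6]
gripper_width: 0.002
grasp_force: 0.0
t: 3.63
eef_pos: [0.5929, 0.216, 0.1172]
tool_rot: [-0.0, 0.707, 0.707, -0.0]
contact_force: [0.0, -0.0, 0.0]
gripper_width: 0.001
grasp_force: 0.0
t: 3.97
eef_pos: [0.5929, 0.2159, 0.1141]
tool_rot: [-0.0, 0.707, 0.707, -0.0]
contact_force: [0.2, -0.2, 0.8]
gripper_width: 0.002
grasp_force: 0.0
```

```bash
for i in 1; do python3 -m jog '[[0,0,0.1,0],[0,0,0.2,0],[0,0,0.2,0]]'; done;  python3 -m jog '[[0,0,0.1,0],[0,0,0.2,0],[0,0,0.2,0]]';  python3 -m jog '[[0,0,0.1,0],[0,0,0.2,0],[0,0,0.2,0]]'
```

```text
t: 4.22
eef_pos: [0.5929, 0.216, 0.1121]
tool_rot: [-0.0, 0.707, 0.707, -0.0]
contact_force: [-0.3, -0.5, -0.5]
gripper_width: -0.001
grasp_force: 0.0
t: 4.47
eef_pos: [0.5931, 0.2161, 0.1106]
tool_rot: [0.0, 0.707, 0.707, 0.0]
contact_force: [-1.7, 0.1, 3.6]
gripper_width: 0.001
grasp_force: 1.5
t: 4.72
eef_pos: [0.5932, 0.2161, 0.1087]
tool_rot: [0.0, 0.707, 0.707, 0.0]
contact_force: [-1.2, -0.1, 4.6]
gripper_width: 0.001
grasp_force: 2.2
```

```bash
python3 -m jog '[[0,0,0.1,0],[0,0,0.2,0],[0,0,0.2,0]]';  python3 -m jog '[[0,0,0.1,0],[0,0,0.2,0],[0,0,0.2,0]]';  python3 -m jog '[[0,0,0.1,0],[0,0,0.1,0],[0,0,0.1,0]]'
```

```text
t: 4.97
eef_pos: [0.5932, 0.2161, 0.1067]
tool_rot: [0.0, 0.707, 0.707, 0.0]
contact_force: [-1.1, -0.9, 5.1]
gripper_width: 0.001
grasp_force: 2.2
t: 5.22
eef_pos: [0.5932, 0.2161, 0.1051]
tool_rot: [0.0, 0.707, 0.707, 0.0]
contact_force: [-2.3, -0.8, 6.0]
gripper_width: 0.001
grasp_force: 3.2
t: 5.47
eef_pos: [0.5933, 0.2161, 0.1049]
tool_rot: [0.0, 0.707, 0.707, 0.0]
contact_force: [-4.5, -1.4, 12.9]
gripper_width: -0.001
grasp_force: 6.3
```

```bash
python3 -m jog '[[0,0,0.1,0],[0,0,0.15,0],[0,0,0.15,0],[0,0,0.15,0]]'; python3 -m jog '[[0,0,-1,0],[0,0,-4,0],[0,0,-7,0],[0,0,-9.5,0],[0,0,-9.5,0],[0,0,-9.5,0]]'
python3 - <<'E'
from h import *
out=[]
for n,(x,y) in [('scene',(340,230)),('side',(190,120))]:
    c=snap(n,n+'3'); out.append(cv2.resize(c['pixels'][y+15:y+90,x:x+100,::-1],(400,300),interpolation=cv2.INTER_CUBIC))
w=snap('wrist','w3');P=cloud(w);im=w['pixels'].astype(int)
m=(im.min(2)>200)&(P[...,2]>.11)&(P[...,2]<.17);v,u=np.nonzero(m)
print(len(u),u.min(),u.max(),v.min(),v.max(),np.median(P[m],0))
wc=cv2.resize(w['pixels'][140:365,160:460,::-1],(400,300))
cv2.imwrite('pics/c3.png',np.vstack([np.hstack(out),np.hstack([wc,wc*0])]))
E
```

```text
t: 5.8
eef_pos: [0.5934, 0.2161, 0.1048]
tool_rot: [0.0, 0.707, 0.707, 0.001]
contact_force: [-8.3, -4.1, 21.3]
gripper_width: 0.002
grasp_force: 10.7
t: 6.3
eef_pos: [0.5941, 0.2164, 0.1985]
tool_rot: [0.001, 0.707, 0.707, 0.002]
contact_force: [0.3, -0.2, -0.1]
gripper_width: 0.002
grasp_force: 0.0
3703 282 609 216 357 [0.60093849 0.20876461 0.13586562]
```

View pics/c3.png

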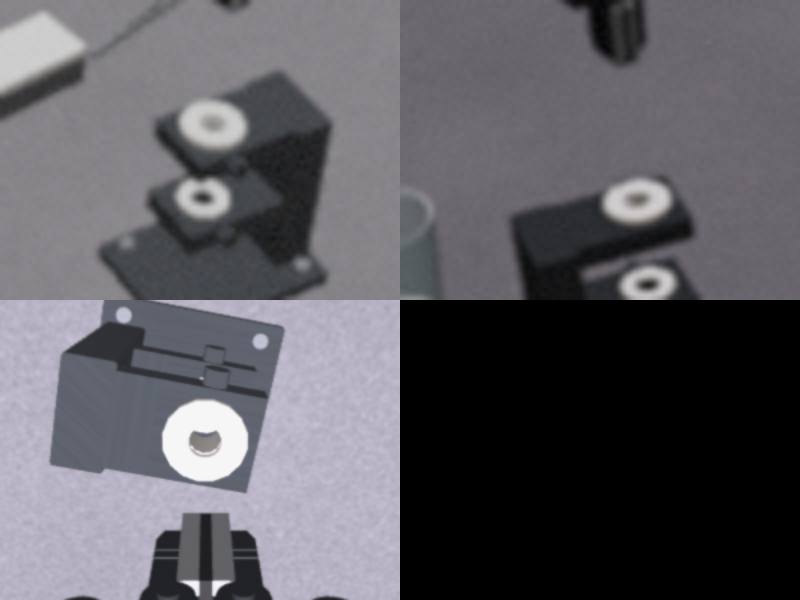

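The bushing is seated: the flange now lies on the arm, depth gives 0.1359, and the push built to 21 N against the stop. The real fingertips sit about 31 mm above the reported TCP, so I'll allow for that when gripping. Next I go to the rod with the fingers turned to close along y.

```bash
python3 -m jog '[[-2,0.1,0,0.12],[-5,0.2,0,0.24],[-8,0.3,0,0.36],[-11,0.4,0,0.48],[-14,0.5,0,0.6],[-17,0.6,0,0.72],[-20,0.7,0,0.84],[-23,0.8,0,0.96],[-26,0.9,0,1.08],[-29,1,0,1.2],[-31.5,1,0,1.32],[-33,1,0,1.44],[-33.8,1,0,1.57],[-34,1,0,1.57],[-34,1,0,1.57],[-34,1,0,1.57]]' 0 
python3 - <<'E'
from h import *
out=[]
a=load('scene3');b=load('side3');print('bore',tri(a,(393,275.5),b,(249.2,184.5)),atz(a,393,275.5,.136),atz(b,249.2,184.5,.136))
w=load('w3');P=cloud(w);im=w['pixels'].astype(int)
m=(im.min(2)>200)&(P[...,2]>.11)&(P[...,2]<.17);m[:,:270]=0;m[:,360:]=0;m[300:]=0;v,u=np.nonzero(m)
print(u.min(),u.max(),v.min(),v.max(),atz(w,(u.min()+u.max())/2,(v.min()+v.max())/2,.136))
for n,(x,y) in [('scene',(260,130)),('side',(290,180))]:
    c=snap(n,n+'4'); out.append(cv2.resize(c['pixels'][y:y+120,x:x+100,::-1],(400,480),interpolation=cv2.INTER_CUBIC))
cv2.imwrite('pics/c4.png',np.hstack(out)); snap('wrist','w4')
E
```

```text
t: 7.78
eef_pos: [0.6027, -0.1228, 0.1959]
tool_rot: [-0.0, 1.0, 0.003, -0.001]
contact_force: [0.1, 0.8, -0.2]
gripper_width: 0.501
grasp_force: 0.0
bore (array([0.5934, 0.2144, 0.1357]), np.float64(0.03)) [0.59371729 0.21458516 0.136     ] [0.59315194 0.21393285 0.136     ]
282 345 216 275 [0.59286967 0.21691207 0.136     ]
```

View pics/c4.png

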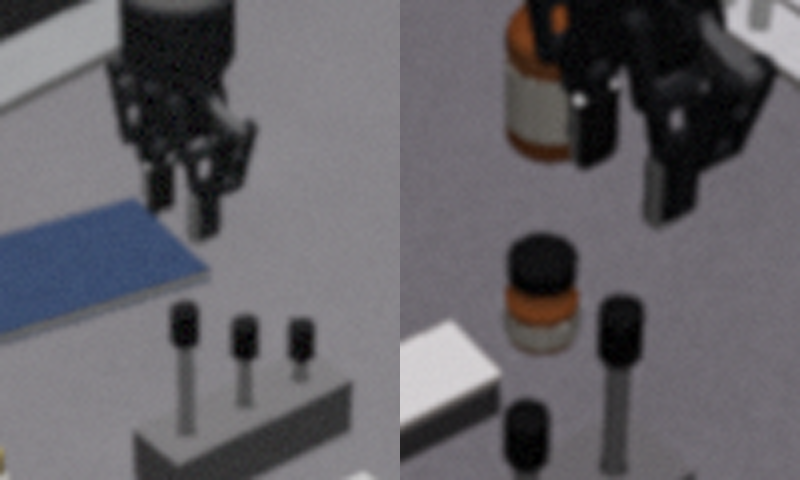

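Scene and side crops show the half-open fingers above the long rod. The tips are at about scene (299.5,182)/(310.7,190) and side (337.5,221)/(356,236). The knob is just below them.

```bash
python3 - <<'E'
from h import *
a=load('scene4');b=load('side4');w=load('w4')
print('tipmid',tri(a,(305.1,186),b,(346.9,228.7)),bot.get_obs()['eef_pos'])
print('t1',tri(a,(299.5,182),b,(356.2,236.2)),'t2',tri(a,(310.7,190),b,(337.5,221.2)))
P=cloud(w)
m=(abs(P[...,0]-.603)<.03)&(abs(P[...,1]+.123)<.03)&(P[...,2]>.14)&(P[...,2]<.175);v,u=np.nonzero(m)
print(len(u),u.min(),u.max(),v.min(),v.max(),np.median(P[m],0))
for c in(a,b):
    P=cloud(c);m=(abs(P[...,0]-.603)<.04)&(abs(P[...,1]+.123)<.04)&(P[...,2]>.175)&(P[...,2]<.26);print('lowest finger z',np.sort(P[m][:,2])[[0,5,20]])
E
```

```text
tipmid (array([ 0.6023, -0.1252,  0.2276]), np.float64(0.67)) [ 0.60304811 -0.12271732  0.19652581]
t1 (array([ 0.6022, -0.1506,  0.2283]), np.float64(1.07)) t2 (array([ 0.6024, -0.0994,  0.2274]), np.float64(0.86))
1430 298 337 234 280 [ 0.60452885 -0.12286206  0.15921584]
lowest finger z [0.22873749 0.23161071 0.23621528]
lowest finger z [0.22799148 0.23034395 0.23235437]
```

```bash
python3 -m jog '[[0,0,2,0],[0,0,4,0],[0,0,5.5,0],[0,0,7,0],[0,0,8,0],[0,0,9,0],[0,0,9.5,0],[0,0,9.5,0],[0,0,9.5,0]]'
python3 - <<'E'
from h import *
out=[]
for n,(x,y) in [('scene',(260,140)),('side',(290,190))]:
    c=snap(n,n+'5'); out.append(cv2.resize(c['pixels'][y:y+120,x:x+100,::-1],(400,480),interpolation=cv2.INTER_CUBIC))
cv2.imwrite('pics/c5.png',np.hstack(out))
E
```

```text
t: 8.68
eef_pos: [0.6033, -0.124, 0.1021]
tool_rot: [0.0, 1.0, 0.0, 0.0]
contact_force: [-0.1, 0.0, 1.1]
gripper_width: 0.498
grasp_force: 0.0
```

View pics/c5.png

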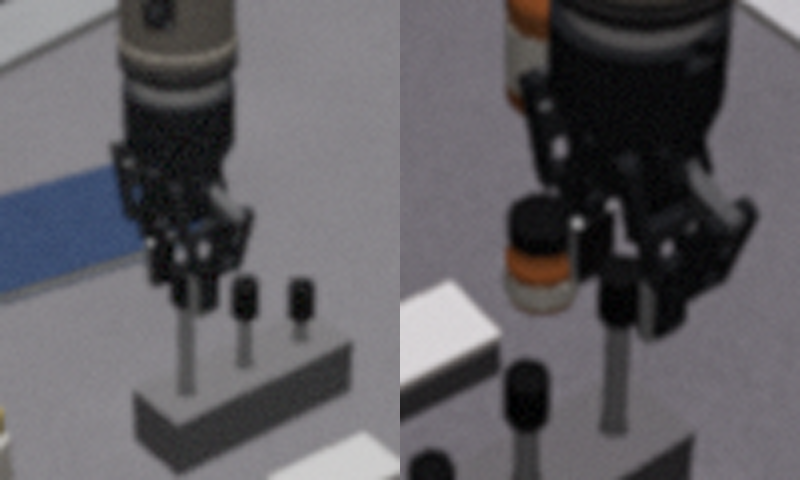

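The knob sits between the fingers, at side crop (620,290), with nothing touching. I'll go down a little more and grip.

```bash
python3 -m jog '[[0,0,0.3,0],[0,0,0.6,0],[0,0,0.7,0],[0,0,0.7,0]]'; python3 -m jog '[[0,0,0,0],[0,0,0,0],[0,0,0,0],[0,0,0,0],[0,0,0,0],[0,0,0,0],[0,0,0,0],[0,0,0,0]]' 1 60
```

```text
t: 9.12
eef_pos: [0.6028, -0.1239, 0.0945]
tool_rot: [-0.0, 1.0, 0.0, -0.0]
contact_force: [-0.1, -0.3, -0.3]
gripper_width: 0.501
grasp_force: 0.0
t: 9.78
eef_pos: [0.6032, -0.1241, 0.095]
tool_rot: [0.0, 1.0, 0.0, 0.0]
contact_force: [0.7, -0.7, 2.6]
gripper_width: 0.24
grasp_force: 58.6
```

```bash
python3 -m jog '[[0,0,-0.3,0],[0,0,-0.8,0],[0,0,-1.4,0],[0,0,-2,0],[0,0,-3,0],[0,0,-4,0],[0,0,-5.5,0],[0,0,-7,0],[0,0,-8.5,0],[0,0,-10,0],[0,0,-11.5,0],[0,0,-13,0],[0,0,-14.5,0],[0,0,-15.5,0],[0,0,-15.8,0],[0,0,-15.8,0],[0,0,-15.8,0]]'
```

```text
t: 11.2
eef_pos: [0.6027, -0.1239, 0.2524]
tool_rot: [-0.0, 1.0, 0.0, -0.0]
contact_force: [-0.9, -0.1, -1.5]
gripper_width: 0.237
grasp_force: 58.6
```

```bash
python3 -m jog '[[0,-1,0,0],[-0.1,-3,0,0],[-0.2,-6,0,0],[-0.3,-9,0,0],[-0.4,-12,0,0],[-0.5,-15,0,0],[-0.6,-18,0,0],[-0.7,-21,0,0],[-0.8,-24,0,0],[-0.9,-27,0,0],[-0.95,-29.5,0,0],[-0.95,-31.5,0,0],[-0.95,-33,0,0],[-0.95,-33.7,0,0],[-0.95,-33.9,0,0],[-0.95,-33.9,0,0],[-0.95,-33.9,0,0]]'
python3 - <<'E'
from h import *
out=[]
for n,(x,y) in [('scene',(350,215)),('side',(210,125))]:
    c=snap(n,n+'6'); out.append(cv2.resize(c['pixels'][y:y+85,x:x+80,::-1],(400,425),interpolation=cv2.INTER_CUBIC))
o=np.hstack(out);cv2.imwrite('pics/c6.png',o); snap('wrist','w6')
a=load('scene6');b=load('side6');p=bot.get_obs()['eef_pos'];print(p)
T=[p+[0,0,-.085],p+[0,0,.035],[.5932,.2145,.136]]
print(proj(a,T),proj(b,T))
E
```

```text
t: 12.62
eef_pos: [0.5935, 0.2131, 0.2527]
tool_rot: [0.001, 1.0, -0.001, -0.0]
contact_force: [0.3, -0.4, -1.2]
gripper_width: 0.237
grasp_force: 58.7
[0.59359222 0.21337191 0.25296997]
[[394.01852537 265.17373715]
 [399.49006689 224.03375703]
 [393.12675359 275.39247852]] [[248.06467956 173.00036119]
 [242.28224908 125.30836547]
 [249.09515015 184.381607  ]]
```

View pics/c6.png

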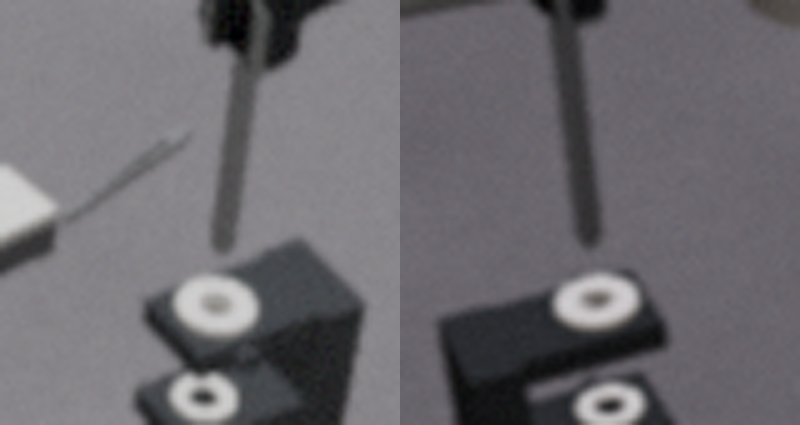

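Both crops show the rod upright above the flange, the tip at scene (394,264.6) and side (247.2,173.2). The bore is at scene (392.6,275.2) and side (249.2,184.2). I'll refine the offset to sub-pixel by comparing measured with projected outlines in the same picture.

```bash
cat > m.py <<'E'
from h import *
def meas(names,p,zt,B=np.array([.5932,.2145,.136])):
    """p: tcp reading; zt: tip z. returns stacked least squares for rod xy offset, bush xy offset"""
    th=np.linspace(0,2*np.pi,72)
    res=[]
    for n in names:
        c=load(n);P=cloud(c);im=c['pixels'].astype(int)
        def hull(C,z0,z1,r):
            q=np.vstack([np.c_[C[0]+r*np.cos(th),C[1]+r*np.sin(th),0*th+z] for z in(z0,z1)]); return proj(c,q)
        def cen(pts):
            m=cv2.moments(cv2.convexHull(pts.astype(np.float32))); return np.array([m['m10'],m['m01']])/m['m00']
        # flange
        h=hull(B,.13,.136,.02);x0,y0=h.min(0)-5;x1,y1=h.max(0)+5
        w=(im.min(2)>(150 if n[0]=='w' else 110)).astype(np.uint8);M=np.zeros_like(w);M[int(y0):int(y1)+1,int(x0):int(x1)+1]=1;w=w*M
        k,l,s,ct=cv2.connectedComponentsWithStats(w);i=1+np.argmax(s[1:,4])
        pf=np.argwhere(l==i)[:,::-1]; fm=cen(pf.astype(float)); fp=cen(h); 
        e=1e-3; J=np.c_[cen(hull(B+[e,0,0],.13,.136,.02))-fp,cen(hull(B+[0,e,0],.13,.136,.02))-fp]
        db=np.linalg.solve(J,fm-fp)
        # shaft between tip+10 and +70 mm: perpendicular offset
        z0=max(zt+.008,.142);z1=min(zt+.075,.21);A=proj(c,[[p[0],p[1],z0],[p[0],p[1],z1],[p[0]+e,p[1],z0],[p[0],p[1]+e,z0]])
        d=(A[1]-A[0]);L=np.linalg.norm(d);d/=L;nn=np.array([-d[1],d[0]]);
        out=[]
        for t in np.linspace(0,1,25):
            s_=np.linspace(-12,12,241) if n[0]!='w' else np.linspace(-30,30,241)
            q=A[0]+d*L*t+s_[:,None]*nn
            D=cv2.remap(c['depth'],q[:,0].astype(np.float32)[None],q[:,1].astype(np.float32)[None],cv2.INTER_NEAREST)[0]
            g=cv2.remap(c['pixels'],q[:,0].astype(np.float32)[None],q[:,1].astype(np.float32)[None],cv2.INTER_LINEAR)[0].astype(float).mean(1)
            dp=(np.linalg.inv(c['pose'])@np.r_[p[0],p[1],z0+(z1-z0)*t,1])[2]
            k=(abs(D-dp)<.02)
            if k.sum()>3: out.append((t,s_[k].min(),s_[k].max()))
        out=np.array(out); mid=(out[:,1]+out[:,2])/2
        res.append((n,db*1e3,round(float(np.median(mid)),2),np.polyfit(out[:,0],mid,1),np.median(out[:,2]-out[:,1]),np.array([(A[2]-A[0])@nn,(A[3]-A[0])@nn])))
    return res
E
python3 - <<'E'
from m import *
p=bot.get_obs()['eef_pos']
np.set_printoptions(precision=3,suppress=True)
for r in meas(['scene6','side6','w6'],p,p[2]-.085): print(*r)
c=load('w6'); print(proj(c,[[.5932,.2145,.136],p+[0,0,-.085],p+[0,0,.02]]))
E
```

```text
scene6 [ -8992.824 -14241.471] -0.4 [ 0.  -0.4] 5.0 [-0.275  0.329]
side6 [1376.757 4150.74 ] -0.9 [-0.312 -0.718] 5.0 [ 0.397 -0.196]
w6 [-202.642 1683.24 ] 1.62 [0.365 1.463] 18.75 [-0.021  1.541]
[[313.85  221.642]
 [315.57  234.126]
 [316.73  309.173]]
```

```bash
python3 -m jog '[[0.04,-0.08,0.8,0],[0.08,-0.15,1.6,0],[0.08,-0.15,2.3,0],[0.08,-0.15,2.5,0],[0.08,-0.15,2.5,0],[0.08,-0.15,2.5,0]]'
sed -i "s/(150 if n\[0\]=='w' else 110)/170 if n[0]=='w' else 160/; s/db\*1e3/db/" m.py
python3 - <<'E'
from m import *
np.set_printoptions(precision=3,suppress=True)
for n in('scene','side','wrist'): snap(n,n+'7')
p=bot.get_obs()['eef_pos'];print(p)
a,b,w=[load(n+'7') for n in('scene','side','wrist')]
for r in meas(['scene7','side7','wrist7'],p,p[2]-.085): print(*r)
# intensity: sub-pixel shaft centre by darkness-weighted centroid against projected axis
for c,n in((a,'scene'),(b,'side'),(w,'wrist')):
    A=proj(c,[[p[0],p[1],.165],[p[0],p[1],.2]]);d=A[1]-A[0];L=np.linalg.norm(d);d/=L;nn=np.array([-d[1],d[0]])
    k=4 if n=='wrist' else 1; s=np.linspace(-9*k,9*k,361);Q=(A[0]+d*L*np.linspace(0,1,40)[:,None])[:,None]+s[:,None]*nn
    g=cv2.remap(c['pixels'],Q[...,0].astype(np.float32),Q[...,1].astype(np.float32),cv2.INTER_CUBIC).astype(float).mean((0,2))
    gr=np.abs(np.gradient(cv2.GaussianBlur(g[None],(15,1),0)[0])); 
    print(n,'px/mm',L/35,'edges',s[:180][np.argmax(gr[:180])],s[180:][np.argmax(gr[180:])],'prof',g[::20].round())
out=[]
for c,(x,y) in((a,(369,245)),(b,(229,155))): out.append(cv2.resize(c['pixels'][y:y+50,x:x+45,::-1],(360,400),interpolation=cv2.INTER_CUBIC))
q=proj(w,[[.594,.215,.136]])[0].astype(int);x,y=q-[22,25]-[10,12]
out=out[:2]+[cv2.resize(w['pixels'][y-10:y+65,x-2:x+66,::-1],(0,0),fx=1,fy=1)]
cv2.imwrite('pics/c7.png',np.hstack([out[0],out[1]])); cv2.imwrite('pics/c7w.png',cv2.resize(out[2],None,fx=4,fy=4))
print('w crop origin',x-2,y-10,proj(w,[p+[0,0,-.085],[.594,.215,.136]]))
E
```

```text
t: 13.27
eef_pos: [0.594, 0.2165, 0.2275]
tool_rot: [0.0, 1.0, 0.0, -0.0]
contact_force: [0.6, -1.4, -0.9]
gripper_width: 0.239
grasp_force: 58.7
[0.594 0.217 0.228]Traceback (most recent call last):
  File "<stdin>", line 6, in <module>
  File "m.py", line 14, in meas
    w=(im.min(2)>170 if n[0]=='w' else 160).astype(np.uint8);M=np.zeros_like(w);M[int(y0):int(y1)+1,int(x0):int(x1)+1]=1;w=w*M
      ^^^^^^^^^^^^^^^^^^^^^^^^^^^^^^^^^^^^^^^^^^^^
AttributeError: 'int' object has no attribute 'astype'
```

```bash

sed -i "s/im.min(2)>170 if n\[0\]=='w' else 160)/im.min(2)>(170 if n[0]=='w' else 160))/" m.py
python3 - <<'E'
from m import *
np.set_printoptions(precision=3,suppress=True)
p=bot.get_obs()['eef_pos'];print(p)
a,b,w=[load(n+'7') for n in('scene','side','wrist')]
for r in meas(['scene7','side7','wrist7'],p,p[2]-.085): print(*r)
for c,n in((a,'scene'),(b,'side'),(w,'wrist')):
    A=proj(c,[[p[0],p[1],.165],[p[0],p[1],.2]]);d=A[1]-A[0];L=np.linalg.norm(d);d/=L;nn=np.array([-d[1],d[0]])
    k=4 if n=='wrist' else 1; s=np.linspace(-9*k,9*k,361);Q=(A[0]+d*L*np.linspace(0,1,40)[:,None])[:,None]+s[:,None]*nn
    g=cv2.remap(c['pixels'],Q[...,0].astype(np.float32),Q[...,1].astype(np.float32),cv2.INTER_CUBIC).astype(float).mean((0,2))
    gr=np.abs(np.gradient(cv2.GaussianBlur(g[None],(15,1),0)[0])); J=proj(c,[[p[0],p[1],.165],[p[0]+1e-3,p[1],.165],[p[0],p[1]+1e-3,.165]])
    print(n,'J',(J[1]-J[0])@nn,(J[2]-J[0])@nn,'edges',s[:180][np.argmax(gr[:180])],s[180:][np.argmax(gr[180:])],'prof',g[::20].round())
im=[]
for c,(x,y),sz in((a,(369,240),(45,50)),(b,(229,150),(45,50)),(w,tuple(proj(w,[[.594,.215,.136]])[0].astype(int)-[45,50]),(90,100))):
    im.append(cv2.resize(c['pixels'][y:y+sz[1],x:x+sz[0],::-1],(266,296),interpolation=cv2.INTER_CUBIC)); print(x,y)
cv2.imwrite('pics/c7.png',np.hstack(im))
print(proj(a,[p+[0,0,-.085]]),proj(b,[p+[0,0,-.085]]),proj(w,[p+[0,0,-.085],[.594,.215,.136]]))
E
```

```text
[0.594 0.217 0.228]
scene7 [-1.145 -2.794] -0.3 [ 0.214 -0.411] 5.0 [-0.271  0.326]
side7 [0.33  2.688] -1.05 [-0.127 -0.986] 4.9 [ 0.39  -0.192]
wrist7 [-0.307  1.655] 2.38 [1.86  1.145] 20.75 [-0.027  1.542]
scene J -0.2728527884342056 0.3287989037982898 edges -2.6999999999999993 2.4000000000000004 prof [135. 137. 136. 136. 137. 134. 118.  90.  81.  81.  82.  96. 122. 131.
 130. 127. 122. 118. 115.]
side J 0.3935628573497472 -0.19370586709438312 edges -3.5 1.8500000000000014 prof [106. 106. 106. 106. 106.  95.  74.  58.  52.  51.  58.  78.  99. 107.
 108. 107. 107. 108. 107.]
wrist J -0.0285776639701174 1.6224436104244317 edges -7.599999999999998 11.0 prof [193. 147. 103. 127. 153. 173. 184. 159. 100.  99.  96.  92. 160. 170.
 144. 117. 104. 104. 105.]
369 240
229 150
273 181
[[393.713 273.812]] [[248.748 181.243]] [[316.043 234.101]
 [318.306 231.391]]
```

View pics/c7.png

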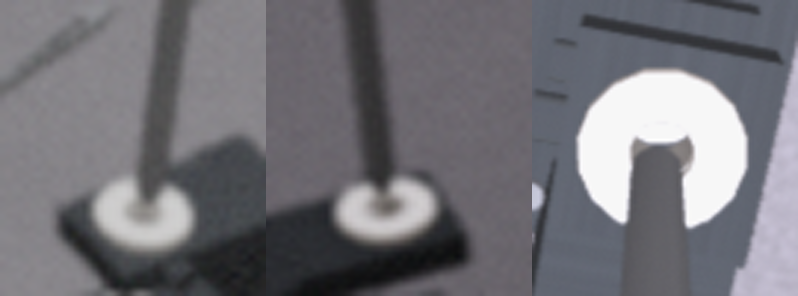

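The last crop (scene, side and wrist panels) shows the tip nearly over the bore. In the wrist panel the bore is centred at (662,150) and the rod at (658,158), so the bush is about 0.8 mm to +x and 0.7 mm to -y of the rod. I'll correct that and lower gently.

```bash
python3 -m jog '[[0.08,0.07,0,0],[0.08,0.07,0.2,0],[0.08,0.07,0.5,0],[0.08,0.07,0.7,0],[0.08,0.07,0.9,0],[0.08,0.07,0.9,0]]'; python3 -m jog '[[0,0,0.2,0],[0,0,0.4,0],[0,0,0.6,0],[0,0,0.8,0],[0,0,0.8,0]]'
```

```text
t: 13.92
eef_pos: [0.5945, 0.2157, 0.2181]
tool_rot: [0.0, 1.0, 0.0, -0.0]
contact_force: [-0.2, -0.9, -1.8]
gripper_width: 0.239
grasp_force: 58.7
t: 14.33
eef_pos: [0.5946, 0.2157, 0.2103]
tool_rot: [0.0, 1.0, 0.0, -0.0]
contact_force: [0.9, 0.2, -1.5]
gripper_width: 0.234
grasp_force: 58.7
```

The tip is 11 mm into the upper bore with no contact force, so I'll continue.

```bash
python3 -m jog '[[0,0,0.5,0],[0,0,1,0],[0,0,1.5,0],[0,0,2,0],[0,0,2.5,0],[0,0,3,0],[0,0,3.5,0],[0,0,4,0],[0,0,4.2,0],[0,0,4.2,0]]'; python3 -m jog '[[0,0,0.3,0],[0,0,0.6,0],[0,0,0.9,0],[0,0,1.2,0],[0,0,1.2,0]]'
```

```text
t: 15.17
eef_pos: [0.5945, 0.2157, 0.1681]
tool_rot: [0.0, 1.0, 0.0, -0.0]
contact_force: [0.4, -0.2, -0.6]
gripper_width: 0.239
grasp_force: 58.7
t: 15.58
eef_pos: [0.5944, 0.2157, 0.156]
tool_rot: [0.0, 1.0, 0.0, -0.0]
contact_force: [-0.0, 0.5, -1.0]
gripper_width: 0.24
grasp_force: 58.7
```

```bash
python3 -m jog '[[0,0,0.3,0],[0,0,0.6,0],[0,0,0.9,0],[0,0,1.0,0],[0,0,1,0]]'; python3 -m jog '[[0,0,0.4,0],[0,0,0.8,0],[0,0,1.2,0],[0,0,1.6,0],[0,0,2,0],[0,0,2.2,0],[0,0,2.3,0],[0,0,2.3,0],[0,0,2.3,0]]'
python3 - <<'E'
from m import *
np.set_printoptions(precision=4,suppress=True)
p=bot.get_obs()['eef_pos']
for n in('scene','side','wrist'): snap(n,n+'8')
for n in('scene','side'):
    c=load(n+'8');P=cloud(c)
    r=np.hypot(P[...,0]-.594,P[...,1]-.2155)
    for nm,z0,z1,R in(('tip below arm',.02,.055,.012),('gap',.076,.112,.012),('above',.138,.155,.012)):
        m=(r<R)&(P[...,2]>z0)&(P[...,2]<z1); print(n,nm,m.sum(),(P[m].min(0),P[m].max(0)) if m.any() else '')
    q=proj(c,[[p[0],p[1],.038],[p[0],p[1],.055],[p[0],p[1],.146]]);print(q)
    for u,v in q: print(c['pixels'][int(round(v)),int(round(u))-6:int(round(u))+7].mean(1).round())
E
```

```text
t: 16.0
eef_pos: [0.5946, 0.2157, 0.1463]
tool_rot: [0.0, 1.0, 0.0, -0.0]
contact_force: [-0.3, -0.7, -1.5]
gripper_width: 0.237
grasp_force: 58.7
t: 16.75
eef_pos: [0.5949, 0.2158, 0.1239]
tool_rot: [-0.0, 1.0, 0.0, 0.0]
contact_force: [-0.2, -0.3, -0.1]
gripper_width: 0.24
grasp_force: 58.7
scene tip below arm 0 
scene gap 27 (array([0.586 , 0.2056, 0.0761]), array([0.6034, 0.2237, 0.0927]))
scene above 23 (array([0.588 , 0.2054, 0.1381]), array([0.604 , 0.2254, 0.1534]))
[[389.1372 304.6533]
 [389.7795 299.8952]
 [393.4173 272.8777]]
[65. 53. 38. 35. 40. 38. 36. 40. 36. 39. 40. 43. 50.]
[56. 68. 70. 71. 77. 84. 84. 84. 86. 81. 76. 68. 66.]
[200. 202. 203. 191. 141.  90.  67.  74.  80.  80.  88. 110. 127.]
side tip below arm 0 
side gap 41 (array([0.5861, 0.2075, 0.0769]), array([0.5981, 0.2196, 0.099 ]))
side above 21 (array([0.5861, 0.2099, 0.1389]), array([0.5949, 0.2175, 0.1531]))
[[253.5204 216.538 ]
 [252.8459 211.143 ]
 [249.0232 180.3042]]
[21. 21. 22. 19. 23. 27. 28. 32. 36. 38. 39. 42. 42.]
[47. 60. 74. 78. 81. 77. 66. 51. 44. 40. 39. 35. 32.]
[109. 111. 104.  83.  58.  51.  52.  58.  90. 122. 131. 119.  92.]
```

```bash
python3 -m jog '[[0,0,0,0],[0,0,0,0],[0,0,0,0],[0,0,0,0],[0,0,0,0],[0,0,0,0]]'
python3 - <<'E'
from h import *
c=load('side8');d=load('d1')
D=abs(c['pixels'].astype(int)-d['pixels']).mean(2)
for n,(x0,x1,y0,y1) in dict(mid_short=(285,335,278,330),longgone=(335,356,250,300),slidejar=(265,335,240,300)).items(): print(n,D[y0:y1,x0:x1].mean().round(1))
o=bot.get_obs();print(o['eef_pos'],abs(o['joint_vel']).max(),o['contact_force'])
print(bot.hand_in())
E
```

```text
t: 17.4
eef_pos: [0.5948, 0.2158, 0.1238]
tool_rot: [-0.0, 1.0, 0.0, 0.0]
contact_force: [0.6, 0.4, -1.3]
gripper_width: 0.236
grasp_force: 58.7
mid_short 2.3
longgone 24.5
slidejar 2.5
[0.59483413 0.21583183 0.12381538] 0.0021289231065260354 [ 0.64674161  0.44850156 -1.31850674]
the job is handed in; nothing more can be done
None
```

I pressed the bushing fully home, threaded the longest rod through both bushings, and handed the job in at 17.4 s with the rod still held upright; the tip should be about 16 mm below the lower arm and the knob 23 mm clear, both worked out from arm height because the arm hid the tip from the cameras.

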